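# Put the pH meter from the draining rest onto its charging cradle

## Robot

A 6-joint arm with a two-finger parallel gripper is mounted at the origin on the work surface. World frame = base frame: x ahead of the robot, y to its left, z up, the work surface at z = 0. Lengths are in mm, angles in rad, forces in N, time in s.
With the tool pointing down it reaches from about 250 to 775 mm from the base axis. Payload 4 kg.
Tool frame: the origin (TCP) lies between the finger pads, 19 mm behind the fingertips; this is the grasp point; y points along the fingers, z is the direction in which the jaws open and shut, and the axes are right-handed (so a half turn about y gives the same grasp; the last joint's range is limited). The gripper opens to 94 mm and grips with 3 to 60 N. Pads are 16 mm wide; open, the fingers measure 119 mm over their backs; the gripper's body (75 mm by 177 mm) begins 78 mm behind the grasp point.
Start: joints at [-1.243, 0.087, 1.371, -0, 1.684, -0.103], TCP at [229.678, -499.766, 224.306] pointing down, gripper open.
Joint ranges: [-3.1, 3.1], [-0.76, 2.03], [0.27, 2.55], [-1.08, 4.22], [0.17, 2.65], [-2.57, 2.57]. Speed limits (rad/s): [2.79, 2.79, 3.14, 3.14, 3.14, 3.14].

## Interface

Orientations are given as a unit quaternion [x, y, z, w].
In Python, from plant import robot gives the robot as it stands.
- The arm moves only by the tool move_arm, never from a script. Its argument "motion" is one flat list of numbers, 5 for each row, row after row: the shift along the world's x, y, z in mm, then the turn about the world's z in rad, then the closure, from 0 (fully open) to 1 (shut). A call has 1 to 8 rows; each row shifts and turns the commanded pose from where the row before left it; what a row does not reach is not made up. A row lasts 1/8 s, in which the tool goes at most 62.5 mm and 10.7 degrees, less where a joint would pass 70% of its speed; a pose out of reach is approached as far as the arm can. A call is refused whole if a number of a shift passes 62.5 or a number of a turn 0.188, either way. A call with a gripper value outside its range is refused whole. The fingers move at their own pace and stop on an object; "squeeze" is the grip in N (left out, the last holds). Time passes only in rows, so rows that do not move let the fingers close. It gives the time, the measured TCP pose, the force and the opening at its end, in the units of the state.
- robot.sense(): the state, without advancing time (a new reading comes with each control period).
- robot.get_image(name): name is "scene" or "top" or "wrist"; returns (picture, depth): 400x640x3 uint8, blue, green, red; 400x640 float32, mm along the optical axis (not along the pixel's ray), 0 where there is no reading.
- robot.camera_info(name): a dict with "camera_matrix" (3x3 intrinsics, pixels), "rvec" (rotation vector, rad) and "tvec" (3), from world to camera coordinates, as OpenCV has them. Camera axes: x right, y down, z forward; pixel columns grow to the right and rows downward; lengths in mm; the calibration is good to about 2 mm. A picture is of the moment at which its call begins: read the wrist's pose just before it. camera_info takes no time and is no camera call; for the wrist camera it gives the pose at the moment of the call.
- robot.hand_in(): hands the job in, once; it reports no verdict.
The state is a dict: "clock": time; "joint_positions": joint angles; "qvel": joint speeds; "effort": joint torques, N m; "position": TCP position; "eef_rot": TCP orientation; "ft_force": force on the tool from outside, world axes, zero at the start; "wrist_torque": the same for the moment, N m; "opening": finger opening in mm.
Only numpy, scipy, OpenCV 4.12 (cv2) and the standard library are available. Lean on these libraries where they do the work, as an engineer would, in place of code of your own. Each camera call takes 0.05 s, during which the arm holds its last target. There are 200 camera calls.

## Task

Lift the pH meter out of the steel draining rest, where only its head can be gripped, lay it flat, display up, on the bare bench and let go of it. Then take it again by its narrow waist and lower it gently into the charging cradle, head between the wide cheeks and cap in the yoke, display up, so that it sits fully home at both ends; do not drop it or press it hard into the cradle. Leave the thermometer, the mould and the jug where they are.

Things in the scene. Friction and masses are not known exactly. Their poses are not given: they have to be found in the camera images.
- meter: handheld pH meter, white plastic, 170 mm long, 30 mm high, 160 g, starts display up in the rest. Origin: centre of its underside; x from head to cap, z up out of the display. Wide head with dark display: x -85 to -25 mm, 46 wide, z 0 to 30. Narrow waist: x -25 to 45, 26 wide, z 3 to 27. Round ribbed cap: x 45 to 85, 30 mm diameter, z 0 to 30. Balances near x -10 mm
- meter_head (a point): point on the meter's underside, under the middle of the head (meter x -55 mm); the head is 46 mm wide along meter y
- meter_waist (a point): centre of the meter's waist (meter x 12 mm, z 15 mm): a 26 mm wide grip, closing along meter y
- meter_cap (a point): point on the meter's underside, under the middle of the cap (meter x 65 mm)
- rest: draining rest, fixed slotted steel trough; origin at the centre of its foot on the bench. The meter lies in it along its x, underside 14 mm above the bench, on a 30 mm wide rail (x -84 to 96 mm). Walls 36 mm apart, 4 thick, 47 mm high enclose waist and cap (x -12 to 98, far end closed) with no room for fingers. The head's sides are free. Lift straight up
- cradle: charging cradle, fixed, grey plastic, 190 mm long; origin at the centre of its foot on the bench. The seated meter's origin is straight above it, axes along its axes, underside on floors 10 mm above the bench. Wide cheeks 52 mm apart cover the head's sides, x -81 to -31. Beside the waist, x -28 to 47, it is open down to a spine 20 wide, 8 high
- cradle_seat_head (a point): point on the cradle floor where the point under the meter's head belongs (cradle x -55, z 10 mm). All cradle walls are 34 mm above the bench, then flare outwards to 44 mm (6 mm of lead-in)
- cradle_seat_cap (a point): point on the cradle floor where the point under the meter's cap belongs (cradle x 65, z 10 mm), in the yoke: cheeks 36 mm apart, x 51 to 85. End stops inside at x -88 and 88 mm: 3 mm play all round the meter
- thermometer: bystander: a smaller stick thermometer lying on the bench, white handle 75 x 28 x 18 mm and thin steel stem, 190 mm long along its x; origin on the bench near the middle of its length
- mould: bystander: white cheese mould, an open cup 90 mm across and 70 mm high, origin at the centre of its foot
- jug: bystander: clear measuring jug 100 mm across, 140 mm high, with a handle; origin at the centre of its foot
Mind the look-alikes: they are no part of the job. Leave any purple or yellow look-alike of the cradle alone. Leave any turquoise look-alike of the meter alone.

How it is judged (in metres and radians):
On the way, in this order (a step that is already met when the one before it is completed fails the run):
1. the meter lies flat, display up, on the bench and the fingers have let go of it (height (world z) of each of meter_head, meter_cap below 0.006 m and angle between meter's own z axis and vertical below 0.1 rad and linear speed of meter below 0.02 m/s and contact force between the fingers and meter below 0.05 N), for 0.2 s.
2. the meter is held by its waist (TCP within 42 mm of the middle of the waist), lifted clear of the bench (height (world z) of meter above 0.02 m and distance between the grasp point and meter_waist below 0.042 m and contact force between the fingers and meter above 0.5 N), for 0.1 s.
At the end, for the whole second after the job is handed in: The meter sits in the cradle, display up and level (within 0.06 rad), the points under its head and its cap each within 7 mm of their places in the cradle and no more than 2.5 mm above its floors, at rest (distance between meter_head and cradle_seat_head below 0.007 m and distance between meter_cap and cradle_seat_cap below 0.007 m and z of each of meter_head, meter_cap in the frame of cradle below 0.0125 m and angle between meter's own z axis and vertical below 0.06 rad and linear speed of meter below 0.01 m/s and angular speed of meter below 0.1 rad/s); the robot touches nothing.
It fails at once if the meter is pressed into or struck against the cradle with more than 25 N (contact force between meter and cradle above 25 N).
It fails at once if the meter is dropped (faster than 0.4 m/s while the fingers do not touch it) (linear speed of meter above 0.4 m/s and contact force between the fingers and meter below 0.05 N).
It fails at once if the thermometer is moved more than 30 mm (distance of thermometer from where it was at the start of the episode above 0.03 m).
It fails at once if the mould is moved more than 30 mm (distance of mould from where it was at the start of the episode above 0.03 m).
It fails at once if the jug is moved more than 30 mm (distance of jug from where it was at the start of the episode above 0.03 m).
It also fails if it takes over 62 s, if anything falls off the work surface, if the arm or the gripper's body presses on something with over 40 N, if the wrist force passes 120 N, or if a joint passes its speed limit or range.

## Working session

There is one attempt and no reset: what is moved stays moved. The work goes in short steps, Python scripts to look and compute and a tool call to move; the robot and the scene stay as the last step left them, time stands still between calls to the robot, and variables do not carry over. Pictures are saved under pics/ and viewed, about 8 in all and at most 12, crops included, and the job is handed in when it is done.

Besides the shell and the picture viewer there is one more tool, called after "Call:" by a JSON object that holds its "op" and its "data", one argument or row to a line. move_arm: Moves the arm, as the interface text tells. Its arguments: {"type":"object","properties":{"motion":{"type":"array"},"squeeze":{"type":"number"}},"required":["motion"]}

```bash
mkdir -p pics; cat > h.py <<'E'
import numpy as np, cv2
from plant import robot
def snap(n,f):
    i=robot.camera_info(n); im,d=robot.get_image(n); cv2.imwrite(f'pics/{f}.png',im)
    np.savez(f'pics/{f}.npz',im=im,d=d,K=i['camera_matrix'],r=np.array(i['rvec'],float),t=np.array(i['tvec'],float)); return im,d
def ld(f): return np.load(f'pics/{f}.npz')
def px(f,u,v,z=None):
    q=ld(f); R=cv2.Rodrigues(q['r'])[0]; t=q['t'].ravel()
    ray=np.linalg.inv(q['K'])@[u,v,1.]
    c=-R.T@t; w=R.T@ray
    if z is None:
        return c+w*q['d'][int(round(v)),int(round(u))]
    return c+w*(z-c[2])/w[2]
def cloud(f):
    q=ld(f); R=cv2.Rodrigues(q['r'])[0]; t=q['t'].ravel()
    v,u=np.mgrid[:400,:640]; p=np.stack([u,v,np.ones_like(u)],-1)@np.linalg.inv(q['K']).T*q['d'][...,None]
    return (p-t)@R
E
python3 - <<'E'
from h import *
print(robot.sense())
snap('top','t0'); snap('scene','s0')
E
```

```text
{'clock': 0.0, 'joint_positions': array([-1.24312449e+00,  8.79374795e-02,  1.37221878e+00,  1.73529172e-05,
        1.68358188e+00, -1.03100754e-01]), 'qvel': array([-0.00178664, -0.0007112 ,  0.00132629,  0.00111528, -0.00116381,
        0.00033709]), 'effort': array([ 1.28689171e-03, -3.40176880e+01, -3.02427900e+01,  7.19341985e-02,
        3.30341526e-02, -1.67394232e-04]), 'position': array([ 229.50631664, -499.28449282,  223.13169756]), 'eef_rot': array([-0.15120578,  0.69152221, -0.69001331,  0.15104791]), 'ft_force': array([-0.26328563, -0.80917251, -0.02231484]), 'wrist_torque': array([ 0.0122865 ,  0.03697299, -0.05159276]), 'opening': 93.72264913918274}
```

View pics/t0.png

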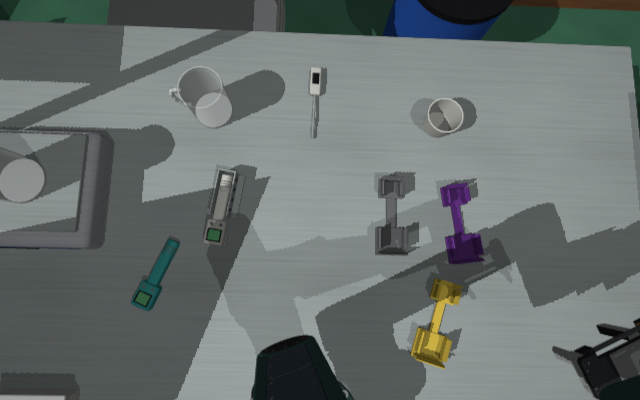

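View pics/s0.png

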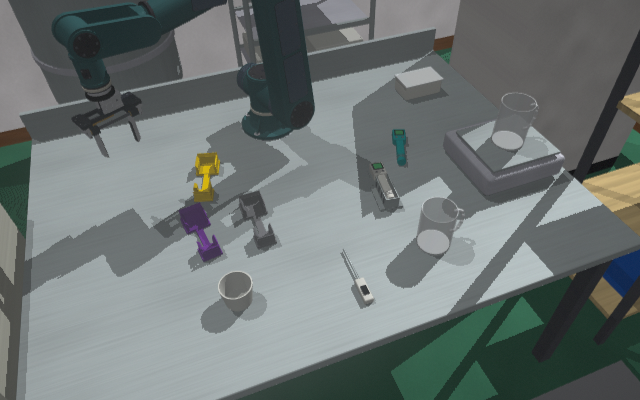

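The top view shows the white meter in its rest, with the head at about (214,232) and the cap at (227,178). The grey cradle has its head end at (392,242) and its yoke at (391,185). The thermometer, jug, mould and coloured look-alikes are well away from both. I'll enlarge both places and check the depth.

```bash
python3 - <<'E'
from h import *
im=cv2.imread('pics/t0.png')
a=im[155:260,170:270]; b=im[160:265,345:445]
cv2.imwrite('pics/c0.png',np.hstack([cv2.resize(x,None,fx=4,fy=4,interpolation=cv2.INTER_CUBIC) for x in(a,b)]))
for u,v in [(214,232),(227,180),(392,240),(391,185),(318,80),(445,115)]: print(u,v,px('t0',u,v).round(1))
C=cloud('t0')
# meter head top z~44 ; cradle walls z~44
for n,(u0,u1,v0,v1) in dict(rest=(190,250,155,255),cradle=(365,420,165,262)).items():
    P=C[v0:v1,u0:u1].reshape(-1,3); P=P[(P[:,2]>28)&(P[:,2]<60)]
    r=cv2.minAreaRect(P[:,:2].astype(np.float32)); print(n,len(P),r,P[:,2].max(),np.median(P[:,2]))
E
```

```text
214 232 [430.  245.9  45. ]
227 180 [556.1 223.8  39.8]
392 240 [ 423.6 -182.7    9.1]
391 185 [ 561.6 -180.5   10.3]
318 80 [830.9  10.1  17.3]
445 115 [ 753.4 -324.8    4.9]
rest 1390 ((492.5826416015625, 237.50619506835938), (45.869258880615234, 182.5595245361328), 81.67964172363281) 50.141114570556546 41.37638791307681
cradle 484 ((484.669921875, -177.18870544433594), (192.73728942871094, 68.73402404785156), 0.5882262587547302) 47.33668791055763 39.24948249989343
```

View pics/c0.png

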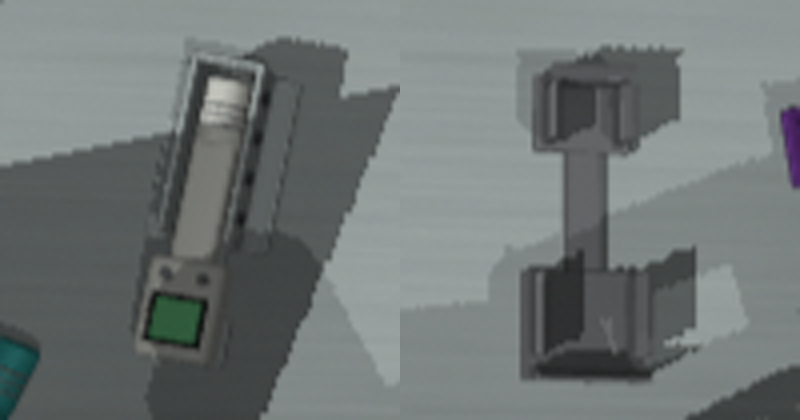

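The head points towards the robot at both places. The rest's yaw is about -0.15 rad and the cradle's is about 0. Next I need the jaw direction and the wrist camera offset.

```bash
python3 - <<'E'
from h import *
from scipy.spatial.transform import Rotation as Ro
s=robot.sense(); R=Ro.from_quat(s['eef_rot']).as_matrix(); print(R.round(3))
i=robot.camera_info('wrist'); Rc=cv2.Rodrigues(np.array(i['rvec'],float))[0]; c=-Rc.T@np.ravel(i['tvec'])
print(c-s['position'],Rc[2],Rc[0],i['camera_matrix'])
E
```

```text
[[-0.909 -0.001  0.418]
 [-0.418  0.002 -0.909]
 [-0.    -1.    -0.002]]
[ 59.8621107   27.73499167 160.60532957] [-0.20984623 -0.09320408 -0.97328185] [ 0.41602148 -0.90935103 -0.00261519] [[294.5647463    0.         317.12189495]
 [  0.         294.5647463  194.48762159]
 [  0.           0.           1.        ]]
```

Call:
{"op": "move_arm", "data": {
  "motion": [29,40,0,-0.054,0,29,40,0,-0.054,0,29,40,0,-0.054,0,29,40,0,-0.054,0,29,40,0,-0.054,0,29,40,0,-0.054,0,29,40,0,-0.054,0,29,40,0,-0.054,0]
}}

```text
clock: 1.1
position: [462.2, -178.2, 223.8]
eef_rot: [0.001, 0.707, -0.707, -0.001]
ft_force: [0.2, -0.9, 1.2]
opening: 93.9
```

Call:
{"op": "move_arm", "data": {
  "motion": [0,0,0,0,0,0,0,0,0,0]
}}

```text
clock: 1.35
position: [461.3, -179.9, 223.9]
eef_rot: [0.0, -0.707, 0.707, 0.001]
ft_force: [-0.4, -0.3, 0.4]
opening: 94.0
```

```bash
python3 - <<'E'
from h import *
print(robot.sense()['position'],robot.sense()['clock'])
im,d=snap('wrist','w1')
C=cloud('w1'); np.set_printoptions(suppress=True)
m=(C[...,2]>25)&(C[...,2]<60)&(abs(C[...,0]-480)<115)&(abs(C[...,1]+178)<50)&(d>0)
print(m.sum()); P=C[m]; r=cv2.minAreaRect(P[:,:2].astype(np.float32)); print(r, np.percentile(P[:,2],[50,95,100]))
v,u=np.where(m); print(u.min(),u.max(),v.min(),v.max())
a=im[max(v.min()-15,0):v.max()+15,max(u.min()-20,0):u.max()+20]; print(max(v.min()-15,0),max(u.min()-20,0))
k=580/max(a.shape[:2]); print(k,a.shape); cv2.imwrite('pics/c1.png',cv2.resize(a,None,fx=k,fy=k,interpolation=cv2.INTER_CUBIC))
E
```

```text
[ 461.29702586 -179.91382797  223.85149863] 1.35
2375
((482.04644775390625, -176.39205932617188), (194.17120361328125, 68.77018737792969), 0.9871922731399536) [40.34723547 44.60677035 46.49021017]
287 344 76 242
61 267
2.9591836734693877 (196, 97, 3)
```

View pics/c1.png

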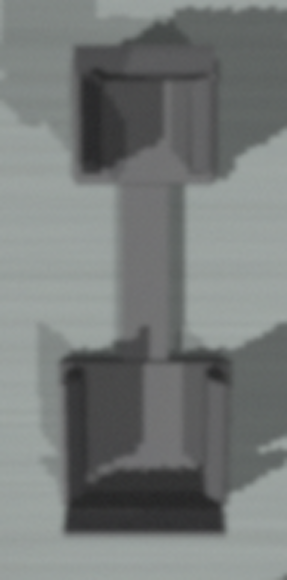

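The crop shows the grey cradle: yoke at the top, spine in the middle, wide cheeks at the bottom, nearly aligned with x. I'll fit its axis from the depth.

```bash
cat >> h.py <<'E'
def cradle(f):
    C=cloud(f); P=C[(abs(C[...,0]-482)<110)&(abs(C[...,1]+177)<50)]
    def ext(x0,x1,z0,z1):
        Q=P[(P[:,0]>x0)&(P[:,0]<x1)&(P[:,2]>z0)&(P[:,2]<z1)]
        o=[]
        for a in np.arange(x0,x1,8):
            S=Q[(Q[:,0]>=a)&(Q[:,0]<a+8)]
            if len(S)>4: o.append((a+4,S[:,1].min(),S[:,1].max()))
        o=np.array(o); return o[:,0].mean(),np.median(o[:,1]),np.median(o[:,2]),np.median(o[:,1:].sum(1)/2)
    H=P[P[:,2]>40]; print('wall top x',H[:,0].min(),H[:,0].max())
    W=P[P[:,2]>28]; print('x ext',W[:,0].min(),W[:,0].max())
    for a in [(410,445,30,60),(535,562,30,60),(465,520,5,14)]: print(np.round(ext(*a),1))
E
python3 - <<'E'
from h import *
cradle('w1'); print(); cradle('t0')
# interactions of the spine gap in x (walls' inner faces): z profile along centre line
C=cloud('w1'); P=C[(abs(C[...,1]+177)<6)&(abs(C[...,0]-482)<115)]
P=P[np.argsort(P[:,0])]; print(P[::6][:, [0,2]].round(0).tolist())
E
```

```text
wall top x 385.1189497189153 578.822157119493
x ext 385.1189497189153 578.822157119493
[ 430.  -211.7 -143.3 -177.3]
[ 551.  -203.8 -151.5 -177.7]
[ 493.  -186.8 -168.  -177.4]

wall top x 387.97892944482226 580.4543866499166
x ext 387.97892944482226 580.9152070563906
[ 430. -212. -144. -178.]
[ 551.  -205.6 -152.9 -179.2]
[ 493.  -188.8 -170.4 -179.5]
[[385.0, 42.0], [386.0, 44.0], [387.0, 44.0], [388.0, 45.0], [389.0, 44.0], [389.0, 45.0], [390.0, 43.0], [390.0, 41.0], [391.0, 39.0], [391.0, 39.0], [392.0, 38.0], [392.0, 35.0], [392.0, 37.0], [393.0, 35.0], [393.0, 35.0], [394.0, 19.0], [394.0, 23.0], [394.0, 16.0], [394.0, 16.0], [394.0, 34.0], [394.0, 24.0], [394.0, 24.0], [394.0, 28.0], [394.0, 13.0], [395.0, 21.0], [395.0, 35.0], [395.0, 10.0], [395.0, 10.0], [396.0, 10.0], [397.0, 11.0], [398.0, 10.0], [399.0, 9.0], [399.0, 11.0], [401.0, 10.0], [402.0, 10.0], [402.0, 11.0], [403.0, 10.0], [405.0, 10.0], [405.0, 12.0], [406.0, 10.0], [407.0, 10.0], [408.0, 11.0], [409.0, 10.0], [409.0, 12.0], [411.0, 11.0], [412.0, 9.0], [412.0, 11.0], [413.0, 10.0], [413.0, 11.0], [415.0, 10.
[... 28229 characters left out ...]
9.0], [564.0, 10.0], [565.0, 11.0], [565.0, 10.0], [567.0, 11.0], [567.0, 9.0], [568.0, 10.0], [569.0, 11.0], [569.0, 9.0], [570.0, 11.0], [570.0, 19.0], [570.0, 27.0], [570.0, 26.0], [570.0, 17.0], [570.0, 26.0], [571.0, 25.0], [571.0, 37.0], [571.0, 35.0], [572.0, 37.0], [572.0, 36.0], [573.0, 39.0], [573.0, 37.0], [574.0, 40.0], [575.0, 43.0], [575.0, 42.0], [575.0, 44.0], [575.0, 43.0], [576.0, 45.0], [576.0, 44.0], [577.0, 44.0], [578.0, 43.0], [578.0, 44.0], [579.0, 42.0], [586.0, 0.0], [587.0, 0.0], [587.0, -1.0], [589.0, -0.0], [589.0, 1.0], [590.0, -1.0], [591.0, 0.0], [592.0, 0.0], [592.0, -1.0], [593.0, -0.0], [594.0, 0.0], [594.0, -1.0], [595.0, 0.0], [596.0, 1.0], [597.0, -1.0]]
```

The wrist image puts the cradle centre at about (482.3, -177.4) with yaw about 0; the top image agrees to 2 mm. Next, over to the rest.

Call:
{"op": "move_arm", "data": {
  "motion": [-2,53,0,-0.019,0,-2,53,0,-0.019,0,-2,53,0,-0.019,0,-2,53,0,-0.019,0,-2,53,0,-0.019,0,-2,53,0,-0.019,0,-2,53,0,-0.019,0,-2,53,0,-0.019,0]
}}

```text
clock: 2.4
position: [446.0, 244.3, 224.4]
eef_rot: [-0.056, -0.705, 0.705, 0.055]
ft_force: [1.3, 0.5, 0.5]
opening: 94.0
```

Call:
{"op": "move_arm", "data": {
  "motion": [0,0,0,0,0,0,0,0,0,0]
}}

```text
clock: 2.65
position: [446.0, 242.8, 224.2]
eef_rot: [-0.055, -0.705, 0.705, 0.055]
ft_force: [0.2, 0.1, 0.7]
opening: 94.3
```

```bash
python3 - <<'E'
from h import *
s=robot.sense();print(s['position'],s['joint_positions'].round(2),s['clock'])
im,d=snap('wrist','w2')
C=cloud('w2')
m=(C[...,2]>25)&(C[...,2]<60)&(abs(C[...,0]-490)<120)&(abs(C[...,1]-238)<60)&(d>0)
P=C[m]; print(m.sum(),cv2.minAreaRect(P[:,:2].astype(np.float32)))
v,u=np.where(m); print(u.min(),u.max(),v.min(),v.max())
a=im[max(v.min()-12,0):v.max()+12,max(u.min()-30,0):u.max()+30]; k=580/a.shape[0]; print(max(v.min()-12,0),max(u.min()-30,0),k)
cv2.imwrite('pics/c2.png',cv2.resize(a,None,fx=k,fy=k,interpolation=cv2.INTER_CUBIC))
E
```

```text
[446.04446913 242.8449385  224.15298335] [ 0.39 -0.01  1.47 -0.    1.68  2.11] 2.65
5419 ((491.66693115234375, 239.23336791992188), (45.62805938720703, 181.28378295898438), 81.7507095336914)
293 334 57 218
45 263 3.135135135135135
```

View pics/c2.png

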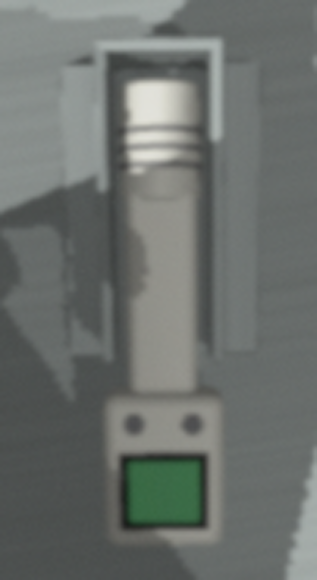

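The crop shows the meter square to the image: head x 106–222, y 398–541, cap end at y 80, rest walls either side of waist and cap.

```bash
python3 - <<'E'
from h import *
k=3.135135
for n,x,y,z in [('waist/head',164,398,44),('head end',164,541,44),('L',106,470,44),('R',222,470,44),('cap mid L',124,150,29),('cap R',200,150,29),('cap end',162,80,34)]:
    print(n,px('w2',263+x/k,45+y/k,z).round(1))
C=cloud('w2');d=ld('w2')['d']
P=C[(abs(C[...,2]-44)<4)&(C[...,0]<462)&(C[...,0]>395)&(abs(C[...,1]-245)<45)]
print(len(P),np.median(P[:,2]),cv2.minAreaRect(P[:,:2].astype(np.float32)))
E
```

```text
waist/head [458.5 243.4  44. ]
head end [403.4 252.2  44. ]
L [434.7 269.4  44. ]
R [427.8 226.   44. ]
cap mid L [548.9 243.9  29. ]
cap R [544.6 216.4  29. ]
cap end [569.5 226.5  34. ]
1802 44.40788472647094 ((432.7806396484375, 247.75039672851562), (45.38540267944336, 62.31327438354492), 81.800048828125)
```

Call:
{"op": "move_arm", "data": {
  "motion": [3,1,-45,0.008,0,2,1,-45,0,0,0,0,-45,0,0,0,0,-30,0,0,0,0,-21,0,0,0,0,0,0,0]
}}

```text
clock: 3.45
position: [449.7, 243.9, 36.6]
eef_rot: [-0.051, -0.704, 0.706, 0.054]
ft_force: [-0.3, -0.2, 0.3]
opening: 93.9
```

Call:
{"op": "move_arm", "data": {
  "motion": [0,0,0,0,1,0,0,0,0,1,0,0,0,0,1,0,0,0,0,1,0,0,0,0,1,0,0,0,0,1],
  "squeeze": 40
}}

```text
clock: 4.2
position: [450.6, 246.2, 38.4]
eef_rot: [-0.051, -0.705, 0.705, 0.051]
ft_force: [-1.3, -0.1, 1.0]
opening: 45.6
```

Gripped at 45.6 mm. Lifting straight up.

Call:
{"op": "move_arm", "data": {
  "motion": [0,0,6,0,1,0,0,10,0,1,0,0,12,0,1,0,0,14,0,1,0,0,14,0,1,0,0,14,0,1,0,0,10,0,1,0,0,0,0,1]
}}

```text
clock: 5.2
position: [451.3, 246.5, 119.5]
eef_rot: [0.052, 0.706, -0.705, -0.051]
ft_force: [0.1, -0.5, -2.3]
opening: 45.8
```

```bash
python3 - <<'E'
from h import *
s=robot.sense();print(s['position'],s['ft_force'],s['wrist_torque'],s['opening'])
snap('scene','s3'); im,d=snap('wrist','w3')
im2=cv2.imread('pics/s3.png')[110:250,320:480]
a=im[0:280,180:460]
cv2.imwrite('pics/c3.png',np.hstack([cv2.resize(im2,(480,420),interpolation=cv2.INTER_CUBIC),cv2.resize(a,(300,300)) if 0 else np.vstack([cv2.resize(a,(300,300)),np.zeros((120,300,3),np.uint8)])]))
C=cloud('w3'); R=C[...]; P=C[(d>0)&(C[...,2]>75)&(C[...,2]<130)&(abs(C[...,1]-236)<40)&(C[...,0]>470)&(C[...,0]<590)]
# height along meter axis
for x in range(470,590,15):
    Q=P[abs(P[:,0]-x)<6]; print(x,len(Q),np.percentile(Q[:,2],[50,95]).round(1) if len(Q) else '')
E
```

```text
[451.32292094 246.49133291 119.53120009] [ 0.08456666 -0.5015719  -2.27234084] [0.03374429 0.04462245 0.05670175] 45.84494998000618
470 486 [121.2 122.3]
485 1012 [121.1 122.2]
500 1074 [121.1 122.3]
515 1144 [121.1 122.3]
530 1299 [121.3 124.1]
545 1463 [122.5 124.8]
560 1547 [122.3 124.6]
575 52 [119.5 122.9]
```

View pics/c3.png

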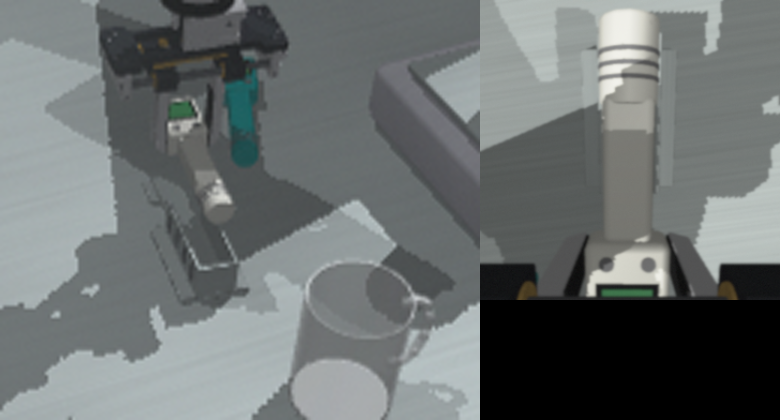

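The meter is held level with its waist top at 121, so the underside is about 94.5 mm up and clear of the rest. I'll take it to bare bench at y≈30 and straighten it to yaw 0.

Call:
{"op": "move_arm", "data": {
  "motion": [-3,-36,0,0.024,1,-3,-36,0,0.025,1,-3,-36,0,0.025,1,-3,-36,0,0.025,1,-3,-36,0,0.024,1,-3,-36,0,0.024,1,0,0,-20,0,1,0,0,-25,0,1]
}}

```text
clock: 6.3
position: [432.7, 29.6, 72.7]
eef_rot: [-0.0, -0.707, 0.707, -0.0]
ft_force: [0.2, -0.4, -1.6]
opening: 45.7
```

Call:
{"op": "move_arm", "data": {
  "motion": [0,0,-20,0,1,0,0,-12,0,1,0,0,-8,0,1,0,0,-5,0,1,0,0,0,0,1,0,0,0,0,1]
}}

```text
clock: 7.05
position: [433.2, 30.2, 28.9]
eef_rot: [0.0, -0.707, 0.707, -0.001]
ft_force: [-0.4, 0.8, -2.4]
opening: 45.8
```

Call:
{"op": "move_arm", "data": {
  "motion": [0,0,-2,0,1,0,0,-1,0,1,0,0,-0.5,0,1,0,0,0,0,1]
}}

```text
clock: 7.55
position: [432.6, 30.2, 24.8]
eef_rot: [0.001, -0.707, 0.707, -0.001]
ft_force: [0.8, -0.7, -1.4]
opening: 45.8
```

Call:
{"op": "move_arm", "data": {
  "motion": [0,0,-0.5,0,1,0,0,-0.5,0,1,0,0,0,0,1]
}}

```text
clock: 7.92
position: [432.8, 30.2, 24.4]
eef_rot: [0.001, -0.707, 0.707, -0.001]
ft_force: [-1.3, 0.6, 4.2]
opening: 45.5
```

Contact (+4 N). Releasing slowly, then rising.

Call:
{"op": "move_arm", "data": {
  "motion": [0,0,0,0,0.4,0,0,0,0,0.2,0,0,0,0,0,0,0,0,0,0,0,0,0,0,0,0,0,0,0,0],
  "squeeze": 20
}}

```text
clock: 8.68
position: [432.7, 30.2, 23.8]
eef_rot: [0.001, -0.707, 0.707, -0.001]
ft_force: [0.4, 0.5, 0.9]
opening: 93.9
```

Call:
{"op": "move_arm", "data": {
  "motion": [0,0,20,0,0,5,0,45,0,0,5,0,45,0,0,5,0,45,0,0,5,0,45,0,0,0,0,0,0,0,0,0,0,0,0]
}}

```text
clock: 9.55
position: [452.3, 30.3, 222.9]
eef_rot: [0.001, -0.707, 0.707, -0.0]
ft_force: [-0.2, 0.5, -0.5]
opening: 94.2
```

```bash
python3 - <<'E'
from h import *
s=robot.sense();print(s['position'],s['ft_force'],s['opening'],s['clock'])
im,d=snap('wrist','w4')
C=cloud('w4')
def box(n,x0,x1,z0,z1):
    P=C[(C[...,2]>z0)&(C[...,2]<z1)&(C[...,0]>x0)&(C[...,0]<x1)&(abs(C[...,1]-30)<40)&(d>0)]
    print(n,len(P),np.median(P[:,2]).round(1),cv2.minAreaRect(P[:,:2].astype(np.float32)))
box('all',350,620,15,40); box('head',350,440,26,40); box('waist',455,510,20,40); box('cap',525,620,20,40)
cv2.imwrite('pics/c4.png',cv2.resize(im[30:290,220:420],None,fx=2.2,fy=2.2,interpolation=cv2.INTER_CUBIC))
E
```

```text
[452.26384623  30.25607177 222.94765007] [-0.19958696  0.50131154 -0.47553964] 94.17050749622607 9.55
all 3722 28.5 ((468.48095703125, 30.200057983398438), (44.847755432128906, 168.28854370117188), 89.86988067626953)
head 1529 30.5 ((412.2732238769531, 30.234664916992188), (44.74515914916992, 55.64839172363281), 89.54450225830078)
waist 961 27.0 ((482.3494567871094, 29.64784812927246), (24.747716903686523, 54.54427719116211), 89.67857360839844)
cap 577 28.3 ((539.0392456054688, 29.80268669128418), (28.589433670043945, 27.092161178588867), 89.63224029541016)
```

View pics/c4.png

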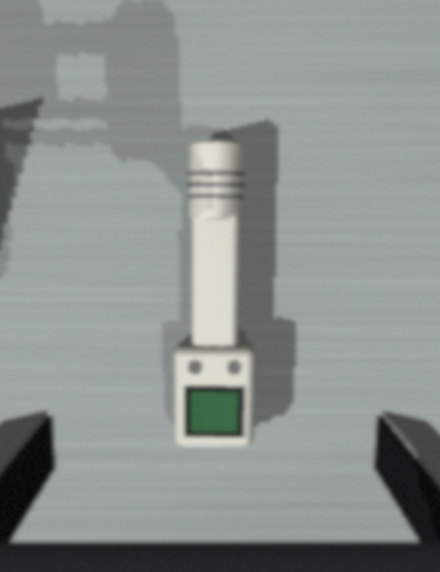

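The crop shows the meter lying flat on the bench, display up, head at the bottom, fingers clear. Its centre is (468.5, 30.0) with yaw about 0. I'll grip the waist at meter x≈-4, close to the balance point.

Call:
{"op": "move_arm", "data": {
  "motion": [6,0,-45,0,0,6,0,-45,0,0,0,0,-45,0,0,0,0,-35,0,0,0,0,-20,0,0,0,0,-9,0,0,0,0,0,0,0,0,0,0,0,0]
}}

```text
clock: 10.6
position: [465.3, 30.2, 25.6]
eef_rot: [0.0, -0.707, 0.707, -0.001]
ft_force: [0.6, 0.0, 0.2]
opening: 94.0
```

Call:
{"op": "move_arm", "data": {
  "motion": [0,0,0,0,1,0,0,0,0,1,0,0,0,0,1,0,0,0,0,1,0,0,0,0,1,0,0,0,0,1,0,0,0,0,1,0,0,0,0,1],
  "squeeze": 30
}}

```text
clock: 11.6
position: [464.7, 30.2, 24.8]
eef_rot: [0.001, -0.707, 0.707, -0.001]
ft_force: [0.2, -0.1, 0.7]
opening: 25.5
```

Call:
{"op": "move_arm", "data": {
  "motion": [0,0,10,0,1,0,0,20,0,1,0,0,35,0,1,0,0,35,0,1,0,0,0,0,1,0,0,0,0,1]
}}

```text
clock: 12.35
position: [463.8, 30.3, 123.5]
eef_rot: [-0.001, 0.707, -0.707, -0.0]
ft_force: [0.0, -0.4, -2.3]
opening: 25.5
```

Call:
{"op": "move_arm", "data": {
  "motion": [2,-35,0,0,1,2,-35,0,0,1,2,-35,0,0,1,2,-35,0,0,1,3,-35,0,0,1,3,-32.5,0,0,1,0,0,0,0,1,0,0,0,0,1]
}}

```text
clock: 13.35
position: [477.7, -176.3, 123.0]
eef_rot: [-0.002, 0.708, -0.706, -0.001]
ft_force: [-0.2, 0.3, -1.4]
opening: 25.7
```

```bash
python3 - <<'E'
from h import *
P=[robot.sense()['position']]; im,d=snap('wrist','w5'); P.append(robot.sense()['position']); print(P)
C=cloud('w5'); z0=P[0][2]
m=(d>0)&(C[...,2]>z0-16)&(C[...,2]<z0+14)&(abs(C[...,1]+177)<26)&(C[...,0]>380)&(C[...,0]<600)
Q=C[m]; print(cv2.minAreaRect(Q[:,:2].astype(np.float32)))
for x in range(395,575,12):
    S=Q[(abs(Q[:,0]-x)<6)&(abs(Q[:,1]+177)<5)]; print(x,len(S),np.median(S[:,2]).round(1) if len(S) else '',end='; ')
S=Q[(Q[:,0]>495)&(Q[:,0]<520)]; print('\nwaist y',S[:,1].min(),S[:,1].max())
S=Q[(Q[:,0]>528)]; print('cap y',S[:,1].min(),S[:,1].max(),'xmax',S[:,0].max())
cv2.imwrite('pics/c5.png',cv2.resize(im[0:290,200:440],None,fx=2,fy=2,interpolation=cv2.INTER_CUBIC))
E
```

```text
[array([ 477.67758678, -176.32172437,  122.95347323]), array([ 477.91648998, -176.0852372 ,  123.36007146])]
((487.3718566894531, -175.9878387451172), (49.85019302368164, 157.21607971191406), 89.87994384765625)
395 0 ; 407 9 129.1; 419 276 129.5; 431 313 129.2; 443 4 129.2; 455 125 124.9; 467 324 125.4; 479 344 125.4; 491 362 125.3; 503 377 125.2; 515 390 125.2; 527 409 126.8; 539 475 127.7; 551 477 127.6; 563 361 127.4; 
waist y -189.0629550625779 -163.02602771303904
cap y -191.3962396268615 -161.16212281420718 xmax 565.9795983544767
```

View pics/c5.png

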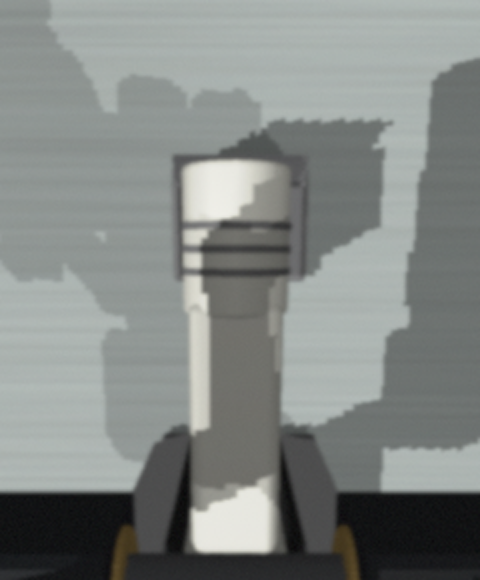

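The crop shows the meter level in the grip, with the cap sitting over the yoke. It's about 1.2 mm too far to +y. I'll correct that and come down to just above the walls.

Call:
{"op": "move_arm", "data": {
  "motion": [0.3,-1.2,-15,0,1,0,0,-20,0,1,0,0,-13,0,1,0,0,0,0,1,0,0,0,0,1,0,0,0,0,1]
}}

```text
clock: 14.15
position: [479.6, -178.7, 77.8]
eef_rot: [0.0, -0.707, 0.707, -0.001]
ft_force: [0.0, -0.6, -2.2]
opening: 25.7
```

```bash
python3 - <<'E'
from h import *
s=robot.sense(); print(s['position'],s['ft_force']); im,d=snap('wrist','w6')
C=cloud('w6')
for n,z0,z1,x0,x1,h in [('cap',65,95,532,556,25),('yoke walls',33,50,535,565,45),('waist',65,82,500,522,25)]:
    S=C[(d>0)&(C[...,2]>z0)&(C[...,2]<z1)&(abs(C[...,1]+177)<h)&(C[...,0]>x0)&(C[...,0]<x1)]
    print(n,len(S),S[:,1].min().round(1),S[:,1].max().round(1),(S[:,1].min()+S[:,1].max())/2)
S=C[(d>0)&(C[...,2]>60)&(abs(C[...,1]+177)<8)&(C[...,0]>530)&(C[...,2]<100)];print('cap xmax',S[:,0].max())
S=C[(d>0)&(C[...,2]>33)&(C[...,2]<50)&(abs(C[...,1]+177)<20)&(C[...,0]>560)];print('end wall x',S[:,0].min(),S[:,0].max())
E
```

```text
[ 479.58904316 -178.73881424   77.75087359] [ 0.01680531 -0.55126982 -2.22218912]
cap 2494 -193.7 -163.7 -178.70733555833507
yoke walls 1316 -204.5 -151.0 -177.73979674182135
waist 1791 -191.5 -165.4 -178.479197137334
cap xmax 567.81945786088
end wall x 560.1264253043383 578.7687286912673
```

Call:
{"op": "move_arm", "data": {
  "motion": [-1.2,0.9,-8,0,1,0,0,-6,0,1,0,0,-4,0,1,0,0,-4,0,1,0,0,0,0,1,0,0,0,0,1]
}}

```text
clock: 14.95
position: [477.9, -177.7, 55.0]
eef_rot: [0.001, -0.707, 0.707, -0.001]
ft_force: [0.1, 0.0, -2.3]
opening: 25.7
```

```bash
python3 - <<'E'
from h import *
s=robot.sense(); print(s['position'],s['ft_force'],s['clock']); im,d=snap('wrist','w7'); print(robot.sense()['position'])
C=cloud('w7')
for n,z0,z1,x0,x1,h in [('cap',51,70,532,556,16),('yoke walls',33,50,535,565,45),('waist',45,62,500,522,20)]:
    S=C[(d>0)&(C[...,2]>z0)&(C[...,2]<z1)&(abs(C[...,1]+177.5)<h)&(C[...,0]>x0)&(C[...,0]<x1)]
    print(n,len(S),S[:,1].min().round(1),S[:,1].max().round(1),(S[:,1].min()+S[:,1].max())/2)
S=C[(d>0)&(C[...,2]>51)&(abs(C[...,1]+177)<8)&(C[...,0]>530)&(C[...,2]<80)];print('cap xmax',S[:,0].max(),np.median(S[:,2]))
S=C[(d>0)&(C[...,2]>33)&(C[...,2]<50)&(abs(C[...,1]+177)<20)&(C[...,0]>560)];print('end wall x',S[:,0].min(),S[:,0].max())
E
```

```text
[ 477.93943295 -177.65171933   54.95862465] [ 0.10758546  0.03537231 -2.30635352] 14.95
[ 477.97697986 -177.6645957    55.02702889]
cap 2374 -191.8 -163.3 -177.5508449351101
yoke walls 1947 -204.5 -150.9 -177.7095765171577
waist 1797 -190.4 -164.4 -177.40757064181093
cap xmax 566.0888414878195 59.44030053078273
end wall x 560.0157118704243 579.297581671815
```

Aligned within half a millimetre and already inside the lead-in with no contact. Lowering slowly.

Call:
{"op": "move_arm", "data": {
  "motion": [0,0,-4,0,1,0,0,-4,0,1,0,0,-4,0,1,0,0,-3,0,1,0,0,0,0,1,0,0,0,0,1]
}}

```text
clock: 15.75
position: [477.9, -177.6, 39.9]
eef_rot: [0.001, -0.707, 0.707, -0.001]
ft_force: [0.3, 0.4, -2.4]
opening: 25.8
```

Call:
{"op": "move_arm", "data": {
  "motion": [0,0,-1.5,0,1,0,0,-1,0,1,0,0,0,0,1,0,0,0,0,1]
}}

```text
clock: 16.25
position: [477.8, -177.6, 37.3]
eef_rot: [0.001, -0.707, 0.707, -0.001]
ft_force: [-0.1, -0.0, -2.3]
opening: 25.9
```

Call:
{"op": "move_arm", "data": {
  "motion": [0,0,-0.7,0,1,0,0,-0.5,0,1,0,0,0,0,1,0,0,0,0,1]
}}

```text
clock: 16.75
position: [477.8, -177.6, 36.1]
eef_rot: [0.001, -0.707, 0.707, -0.001]
ft_force: [-0.1, -0.7, -2.1]
opening: 25.9
```

Call:
{"op": "move_arm", "data": {
  "motion": [0,0,-0.5,0,1,0,0,-0.3,0,1,0,0,0,0,1]
}}

```text
clock: 17.12
position: [477.7, -177.6, 35.3]
eef_rot: [0.001, -0.707, 0.707, -0.001]
ft_force: [-0.5, -0.7, -1.8]
opening: 25.8
```

Call:
{"op": "move_arm", "data": {
  "motion": [0,0,-0.4,0,1,0,0,0,0,1,0,0,0,0,1]
}}

```text
clock: 17.5
position: [477.8, -177.6, 34.9]
eef_rot: [0.001, -0.707, 0.707, -0.001]
ft_force: [0.4, -0.1, -1.6]
opening: 25.7
```

Call:
{"op": "move_arm", "data": {
  "motion": [0,0,-0.3,0,1,0,0,0,0,1,0,0,0,0,1]
}}

```text
clock: 17.88
position: [477.9, -177.6, 34.8]
eef_rot: [0.001, -0.707, 0.707, -0.001]
ft_force: [-0.6, -0.4, -0.5]
opening: 26.1
```

The floor is now carrying the weight. Releasing gently, then going straight up.

Call:
{"op": "move_arm", "data": {
  "motion": [0,0,0,0,1,0,0,0,0,1,0,0,0,0,0.5,0,0,0,0,0.2,0,0,0,0,0.2,0,0,0,0,0.2],
  "squeeze": 4
}}

```text
clock: 18.62
position: [477.8, -177.6, 34.6]
eef_rot: [0.001, -0.707, 0.707, -0.001]
ft_force: [-0.3, -0.4, 0.0]
opening: 62.5
```

Call:
{"op": "move_arm", "data": {
  "motion": [0,0,10,0,0.2,0,0,30,0,0.1,-5,0,45,0,0,-5,0,45,0,0,-5,0,45,0,0,0,0,15,0,0,0,0,0,0,0,0,0,0,0,0]
}}

```text
clock: 19.62
position: [462.0, -177.1, 222.2]
eef_rot: [-0.002, 0.708, -0.706, -0.001]
ft_force: [-1.0, -0.8, -1.0]
opening: 94.2
```

```bash
python3 - <<'E'
from h import *
s=robot.sense();print(s['position'],s['ft_force'],s['opening'],s['clock'])
im,d=snap('wrist','w8'); C=cloud('w8')
def st(n,x0,x1,w):
    P=C[(d>0)&(C[...,2]>30)&(C[...,0]>x0)&(C[...,0]<x1)&(abs(C[...,1]+177.5)<w)]
    print(n,len(P),np.median(P[:,2]).round(2),np.percentile(P[:,2],95).round(2))
st('head top',405,445,15); st('waist',462,520,9); st('waist near head',462,485,9); st('waist near cap',500,522,9); st('cap ridge',534,562,4)
P=C[(d>0)&(C[...,2]>30)&(C[...,2]<45)&(C[...,0]>462)&(C[...,0]<522)&(abs(C[...,1]+177.5)<20)]; print(cv2.minAreaRect(P[:,:2].astype(np.float32)))
cv2.imwrite('pics/c8.png',cv2.resize(im[50:270,220:420],None,fx=2.6,fy=2.6,interpolation=cv2.INTER_CUBIC))
E
```

```text
[ 462.0174331  -177.10607967  222.15019193] [-0.99363701 -0.80678353 -1.00054143] 94.21646052318616 19.625
head top 791 40.99 42.26
waist 7029 328.69 340.9
waist near head 2456 334.72 341.21
waist near cap 301 37.32 38.5
cap ridge 186 39.75 41.04
((491.71527099609375, -177.76219177246094), (25.232208251953125, 59.421409606933594), 89.99440002441406)
```

View pics/c8.png

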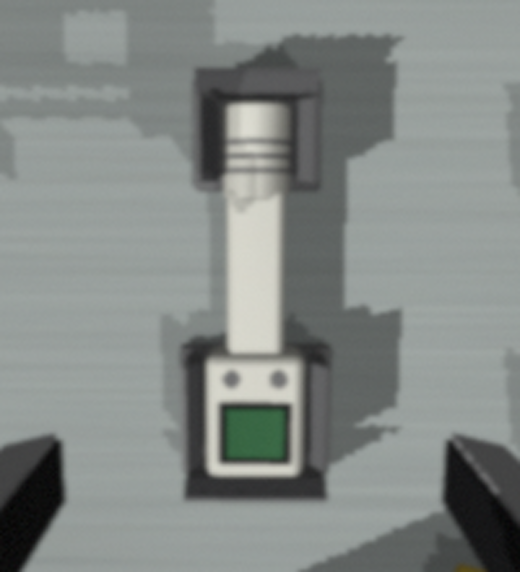

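The meter is seated between the cheeks and in the yoke, display up. The head top is at 41.0 (40 expected), the waist at 37.3 (37) and the cap at 39.8 (40). The gripper is clear, so I'm handing in.

```bash
python3 -c "
from plant import robot; print(robot.hand_in())"
```

```text
the job is handed in; nothing more can be done
None
```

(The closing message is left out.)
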